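Put the turner's ear defenders and visor window away

TASK

Put the turner's safety kit away. First hang the ear defenders by their headband over the wooden bar and let go of them, one cup on each side of the bar; then take the framed visor window out of its upright block and slide it, lower edge first, fully home into the sloping slot of the plywood rack. Set both down without dropping them, and leave the bowl, the tin and the chuck where they are.

Things in the scene. Friction and masses are not known exactly. Their poses are not given: they have to be found in the camera images.
- muffs: Ear defenders: grey cups on a rigid black headband arch, 0.24 kg (varies), standing on the cups. Origin at table level midway between them; y from cup to cup, z up. 175 mm wide (y); cups 66 mm (x), 85 mm tall, 96 mm free between. Crown: a straight block 24 mm (x) x 60 mm (y), z 150 to 166 mm, to pinch across its 24 mm; open space below it, the band slopes down either side.
- crown (a point): Centre of the underside of the ear defenders' crown block, 150 mm above the cups' underside; this is the face that rests on the bar. Axes as muffs.
- bar_stand: Fixed stand. Origin on the table, x along its horizontal wooden bar, z up. Bar 18 mm thick, axis 156 and top 165 mm up, from the free end (x -80 mm, nearer the robot) to a post at x +100 to +122 mm, 34 mm wide, 183 mm tall. Stop disc of 28 mm diameter on the free end (x -92 to -80, top 170 mm). Steel foot below, 60 mm wide, 8 mm high, x -65 to +135 mm.
- bar_top (a point): Point on the bar's top line at x = +10 mm of the stand, 165 mm above the table: the middle of the usable length. Axes as bar_stand.
- visor: Flat visor window, a clear pane in a stiff grey frame: 9 mm thick (x), 120 mm wide (y), 140 mm tall (z), 0.13 kg (varies). Pinch it across its 9 mm at the middle of the top edge. Origin at the centre of its lower edge, z towards the top edge. It stands upright in the block at first (leaning up to 6 degrees).
- block: Fixed wooden block, 60 x 150 mm and 38 mm high, in which the visor window stands: a 12 mm wide groove along y, open at both ends, 30 mm deep (its floor 8 mm above the table). Origin under its centre on the table, z up.
- rack: Fixed plywood rack, base 130 mm (x) by 170 mm (y), origin on the table, z up. It carries the sloping slot; origin of the slot 40 mm above this origin.
- slot: The rack's sloping slot. Origin at the centre of its floor; z along the slot out of the mouth, leaning 30 degrees from vertical towards the rack's -x side (the robot); y along its length, x across. 11.5 mm wide (x), 130 mm long (y, closed ends without flare), 45 mm deep (z); beyond that flared lips reach to z = 56 mm, about 28 mm apart at the top.
- bowl: Bystander: small turned wooden bowl, 110 mm wide, 50 mm high, origin under its centre. Leave alone.
- wax_tin: Bystander: plain metal tin, 64 mm wide, 60 mm high, origin under its centre. Leave alone.
- chuck: Bystander: round steel lathe chuck, 84 mm wide, 50 mm high, origin under its centre. Leave alone.
Mind the look-alikes: they are no part of the job. What is shaped like the muffs but blue is not meant. Of the things that look like the visor, the smaller one is meant.

How it is judged (in metres and radians):
On the way, in this order (a step that is already met when the one before it is completed fails the run):
1. the ear defenders hang still over the bar by their crown, clear of the table, one cup on each side, and released (x of crown in the frame of bar_stand between -0.075 and 0.09 m and y of crown in the frame of bar_stand between -0.02 and 0.02 m and z of crown in the frame of bar_stand between 0.158 and 0.172 m and angle between muffs's own z axis and vertical below 0.3 rad and contact force between muffs and bar_stand above 0.5 N and linear speed of muffs below 0.05 m/s and contact force between the fingers and muffs below 0.1 N), for 0.3 s.
2. the visor window is fully home in the sloping slot, lower edge down, and released (z of visor in the frame of slot between -0.004 and 0.005 m and x of visor in the frame of slot between -0.005 and 0.005 m and y of visor in the frame of slot between -0.01 and 0.01 m and angle between the z axis of visor and the z axis of slot, either way round below 0.12 rad and linear speed of visor below 0.05 m/s and contact force between the fingers and visor below 0.1 N), for 0.2 s.
At the end, for the whole second after the job is handed in: Both released, at rest. Ear defenders on the bar by the crown's underside: within 20 mm of its line, 7 mm of its top, between stop disc and post, tilt under 0.3 rad. Visor in the slot: lower edge within 5 mm of the floor and of the middle across, 10 mm along, aligned within 0.12 rad (all of step 1 and all of step 2); the robot touches nothing.
It fails at once if the bowl was moved more than 30 mm or tipped (distance of bowl from where it was at the start of the episode above 0.03 m or angle between bowl's own z axis and vertical above 0.5 rad).
It fails at once if the wax tin was moved more than 30 mm or tipped (distance of wax_tin from where it was at the start of the episode above 0.03 m or angle between wax_tin's own z axis and vertical above 0.5 rad).
It fails at once if the chuck was moved more than 30 mm or tipped (distance of chuck from where it was at the start of the episode above 0.03 m or angle between chuck's own z axis and vertical above 0.5 rad).
It fails at once if the ear defenders were dropped (falling freely faster than 0.6 m/s, about 18 mm) (contact force between anything else and muffs below 0.05 N and linear speed of muffs above 0.6 m/s).
It fails at once if the visor window was dropped (falling freely faster than 0.6 m/s, about 18 mm) (contact force between anything else and visor below 0.05 N and linear speed of visor above 0.6 m/s).
It also fails if it takes over 61 s, if anything falls off the work surface, if the arm or the gripper's body presses on something with over 40 N, if the wrist force passes 120 N, or if a joint passes its speed limit or range.

ROBOT

A 6-joint arm with a two-finger parallel gripper is mounted at the origin on the work surface. World frame = base frame: x ahead of the robot, y to its left, z up, the work surface at z = 0. Lengths are in m, angles in degrees, forces in N, time in s.
With the tool pointing down it reaches from about 0.35 to 0.875 m from the base axis. Payload 4.2 kg.
Tool frame: the origin (TCP) lies at the very end of the fingers, on their centre line; the grasp point (between the pads) lies 19 mm behind it; z points along the fingers, y is the line along which they close (so a half turn about z gives the same grasp; the last joint's range is limited). The gripper opens to 87 mm and grips with 3 to 60 N. Pads are 19 mm wide; open, the fingers measure 117 mm over their backs; the gripper's body (75 mm by 190 mm) begins 51 mm behind the grasp point.
Start: joints at [-53.824, 22.042, 0.453, 0, -68.411, -14.817], TCP at [0.228, -0.582, 0.223] pointing down, gripper open.
Joint ranges: [-179.83, 179.83], [-69.29, 118.12], [-61.27, 80.66], [-181.25, 117.63], [-171.15, -9.14], [-177.46, 177.46]. Speed limits (degrees/s): [159.86, 159.86, 180, 180, 180, 180].

INTERFACE

Orientations are given as a 3x3 rotation matrix whose columns are the frame's x, y, z axes.
In Python, from station import r gives the robot as it stands.
- The arm moves only by the tool jog_arm, never from a script. Its argument "plan" is text: rows parted by semicolons, each of 7 numbers parted by spaces: the shift along the tool's x, y, z normalised to -1 to 1, where 1 is 0.025 m, then the turn, a rotation vector about the tool's x, y, z normalised to -1 to 1, where 1 is 8 degrees, then the closure, from -1 (fully open) to 1 (shut). A call has exactly 10 rows; each row shifts and turns the commanded pose from where the row before left it, along the tool's axes as they then stand; what a row does not reach is not made up. A row lasts 1/10 s, in which the tool goes at most 50 mm and 8.59 degrees, less where a joint would pass 70% of its speed; a pose out of reach is approached as far as the arm can. A call with a number of a shift or a turn outside -1 to 1 is refused whole. A call with a gripper value outside its range is refused whole. The fingers move at their own pace and stop on an object; the grip force is fixed at half the most. Time passes only in rows, so rows that do not move let the fingers close, or fill a call up. It gives the time, the measured TCP pose, the force, the opening and the grip force at its end, in the units of the state.
- r.sense(): the state, without advancing time (a new reading comes with each control period).
- r.capture(name): name is "scene" or "top"; returns (picture, depth): 420x560x3 uint8, red, green, blue; 420x560 float32, m along the optical axis (not along the pixel's ray), 0 where there is no reading.
- r.get_calibration(name): a dict with "mtx" (3x3 intrinsics, pixels), "distortion" ([k1, k2, p1, p2, k3] as OpenCV has them; the pictures are not rectified), "extrinsics" (4x4, takes a point from camera to world coordinates). Camera axes: x right, y up, looking along -z (the intrinsics and any distortion apply to the point x, -y, -z); pixel columns grow to the right and rows downward; lengths in m; the calibration is good to about 2 mm. A picture is of the moment at which its call begins. get_calibration takes no time and is no camera call.
- r.finish_job(): hands the job in; it is judged then, once.
The state is a dict: "time_s": time; "joints": joint angles; "joint_velocities": joint speeds; "effort": joint torques, N m; "tcp_pos": TCP position; "ee_rot": TCP orientation; "wrist_force": force on the tool from outside, world axes, zero at the start; "moment": the same for the moment, N m; "gripper_width": opening from 0.0 (shut) to 1.0 (fully open); "gripper_force": force on a finger pad.
Only numpy, scipy, OpenCV 4.12 (cv2) and the standard library are available. Lean on these libraries where they do the work, as an engineer would, in place of code of your own. Each camera call takes 0.05 s, during which the arm holds its last target. There are 200 camera calls.

## Working session

There is one attempt and no reset: what is moved stays moved. The work goes in short steps, Python scripts to look and compute and a tool call to move; the robot and the scene stay as the last step left them, time stands still between calls to the robot, and variables do not carry over. Pictures are saved under pics/ and viewed, at most 10 in all, crops included, and the job is handed in when it is done.

Besides the shell and the picture viewer there is one more tool, called after "Call:" by a JSON object that holds its "method" and its "body". jog_arm: Moves the arm, as the interface text tells. Scaled input: -1 to 1 covers 0.025 m each way for a shift and 8 degrees each way for a turn. Its arguments: {"type":"object","properties":{"plan":{"type":"string"}},"required":["plan"]}

```bash
ls; mkdir -p pics; cat > h.py <<'E'
import numpy as np,cv2
from station import r
def cloud(n):
    p,d=r.capture(n); c=r.get_calibration(n)
    K=np.array(c["mtx"]);D=np.array(c["distortion"]);T=np.array(c["extrinsics"])
    v,u=np.mgrid[0:420,0:560]
    q=cv2.undistortPoints(np.stack([u,v],-1).reshape(-1,1,2).astype(np.float64),K,D).reshape(420,560,2)
    P=np.stack([q[...,0]*d,-q[...,1]*d,-d],-1)@T[:3,:3].T+T[:3,3]
    P[d==0]=np.nan
    return p,d,P
E
python3 - <<'E'
from h import *
for n in("scene","top"):
    p,d,P=cloud(n); cv2.imwrite(f"pics/{n}0.png",p[...,::-1]); np.savez(f"{n}0.npz",p=p,d=d,P=P)
    print(n,np.array(r.get_calibration(n)["extrinsics"]).round(3).tolist(),(d==0).mean())
print(r.sense())
E
```

```text
pics
scene [[-0.206, -0.606, 0.768, 1.448], [0.978, -0.119, 0.168, 0.27], [-0.01, 0.787, 0.617, 0.903], [0.0, 0.0, 0.0, 1.0]] 0.004034863945578232
top [[-0.026, 0.986, -0.167, 0.198], [-0.999, -0.029, -0.017, 0.042], [-0.022, 0.167, 0.986, 1.764], [0.0, 0.0, 0.0, 1.0]] 0.004243197278911565
{'time_s': 0.1, 'joints': array([-5.38237425e+01,  2.20859106e+01,  3.89367563e-01, -2.34056921e-02,
       -6.84122200e+01, -1.48168663e+01]), 'joint_velocities': array([ 0.02979973, -0.02436586,  0.11565375,  0.10727916,  0.00390424,
       -0.0132171 ]), 'effort': array([-1.51565775e-03, -3.91689634e+01,  1.87934285e+01,  4.23188522e+00,
        1.34492875e-02, -7.16045633e-05]), 'tcp_pos': array([ 0.22745646, -0.58157598,  0.22159065]), 'ee_rot': array([[-9.31369006e-01, -3.64075697e-01, -8.13860472e-04],
       [-3.64076587e-01,  9.31367357e-01,  1.75648731e-03],
       [ 1.18508734e-04,  1.93224539e-03, -9.99998126e-01]]), 'wrist_force': array([ 1.21102633,  0.27405588, -0.27006457]), 'moment': array([ 0.03174677, -0.01170744, -0.0060829 ]), 'gripper_force': 0.0, 'gripper_width': 0.9956665591398276}
```

View pics/scene0.png

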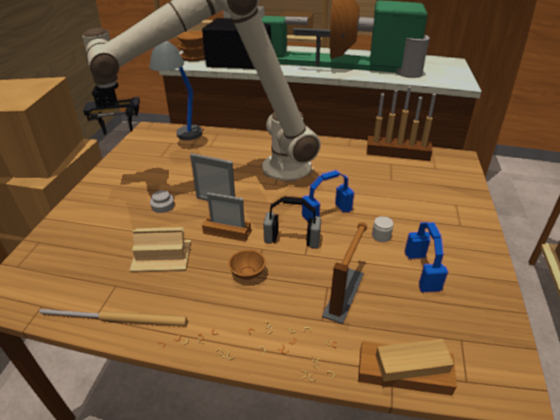

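View pics/top0.png

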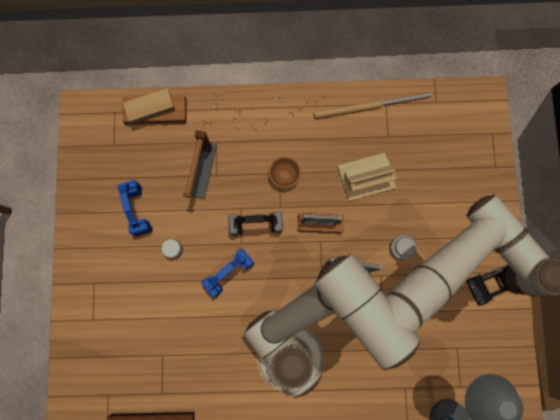

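Scene view: the candidates for the muffs are the black and grey set at (293,220), with top view (255,223), and two blue sets at (327,195) and (427,257) that I reject. For the visor there's a small pane in the block at (226,211), with top view (320,222), and a larger one at (214,180) that I reject. The rack is at (160,250), the bar stand at (348,270) and the bowl at (247,265). I'll measure from depth and check the choice in one crop.

```bash
python3 - <<'E'
from h import *
S=np.load("scene0.npz");T=np.load("top0.npz")
def roi(Z,u0,u1,v0,v1): return Z["p"][v0:v1,u0:u1].astype(int).reshape(-1,3),Z["P"][v0:v1,u0:u1].reshape(-1,3)
def desc(t,q):
    q=q[~np.isnan(q[:,0])]
    if len(q)<5: print(t,len(q));return
    (c,s,a)=cv2.minAreaRect(q[:,:2].astype(np.float32)*1000)
    print(t,len(q),"rect c",np.round(c,1),"size",np.round(s,1),"ang",round(a,1),"z med/lo/hi",np.round(np.percentile(q[:,2],[50,3,97])*1000,1),"mean",(q.mean(0)*1000).round(1))
for nm,Z,mu,vi,ra,ba in(("scene",S,(260,326,190,252),(200,255,190,242),(125,195,222,275),(320,370,220,325)),("top",T,(222,290,205,245),(293,348,208,238),(335,400,150,202),(180,222,125,200))):
    c,P=roi(Z,*mu); h=P[:,2]
    desc(nm+" muffs all",P[h>.02]); desc(nm+" crown",P[(h>.155)]); desc(nm+" cups top",P[(h>.07)&(h<.09)])
    c,P=roi(Z,*vi); h=P[:,2]
    for a,b in((.03,.042),(.05,.08),(.08,.11),(.11,.135),(.135,.16)): desc(f"{nm} visor {a}-{b}",P[(h>a)&(h<b)])
    c,P=roi(Z,*ra); h=P[:,2]
    for a,b in((.004,.02),(.03,.05),(.06,.075),(.075,.085),(.085,.1),(.1,.13)): desc(f"{nm} rack {a}-{b}",P[(h>a)&(h<b)])
    c,P=roi(Z,*ba); h=P[:,2]
    for a,b in((.004,.012),(.15,.168),(.178,.19)): desc(f"{nm} bar {a}-{b}",P[(h>a)&(h<b)])
im=cv2.resize(S["p"][130:290,120:380,::-1],None,fx=3,fy=3,interpolation=cv2.INTER_CUBIC); cv2.imwrite("pics/crop.png",im)
E
```

```text
scene muffs all 1361 rect c [390.7  99.2] size [177.  176.2] ang 2.4 z med/lo/hi [ 81.   23.7 166.2] mean [429.4 112.3  86.7]
scene crown 181 rect c [442.2 100.7] size [28.5 81.5] ang 3.0 z med/lo/hi [163.6 155.7 168.1] mean [445.7 102.  162.8]
scene cups top 462 rect c [390.5  99.1] size [176.3 175.3] ang 2.8 z med/lo/hi [81.8 71.6 87.4] mean [423.6 113.2  81.3]
scene visor 0.03-0.042 424 rect c [ 399.1 -169.2] size [295.4 130.2] ang 50.6 z med/lo/hi [37.2 30.8 41.1] mean [ 447.2 -120.8   36.8]
scene visor 0.05-0.08 340 rect c [ 371.8 -134.2] size [201.9 113.8] ang 16.8 z med/lo/hi [62.6 50.6 78.5] mean [ 410.2 -123.1   63.6]
scene visor 0.08-0.11 264 rect c [ 444.2 -113.5] size [122.6  14.4] ang 87.1 z med/lo/hi [ 95.5  81.2 108.8] mean [ 444.6 -112.6   95.4]
scene visor 0.11-0.135 216 rect c [ 444.6 -112. ] size [120.   12.7] ang 85.7 z med/lo/hi [122.2 111.1 134.3] mean [ 445.6 -111.   122.6]
scene visor 0.135-0.16 169 rect c [ 446.  -112.5] size [119.9  15.5] ang 86.6 z med/lo/hi [145.  135.5 149.9] mean [ 446.2 -110.3  143.8]
scene rack 0.004-0.02 802 rect c [ 567.3 -298.2] siz
[... 2526 characters left out ...]
z med/lo/hi [79.4 75.4 84.8] mean [ 569.5 -286.5   79.8]
top rack 0.085-0.1 130 rect c [ 570.3 -286.3] size [ 35.9 149.6] ang 14.8 z med/lo/hi [92.  85.4 98.9] mean [ 579.6 -286.    91.5]
top rack 0.1-0.13 5 rect c [ 580.1 -283.7] size [  1.8 147.2] ang 16.0 z med/lo/hi [100.9 100.2 106. ] mean [ 580.2 -284.5  102. ]
top bar 0.004-0.012 835 rect c [670.1 293.6] size [145.5 268.5] ang 89.5 z med/lo/hi [ 7.   4.1 11.4] mean [654.4 289.6   7.3]
top bar 0.15-0.168 308 rect c [621.4 293. ] size [ 31.3 213. ] ang 76.2 z med/lo/hi [162.1 153.9 167. ] mean [612.4 293.5 161.6]
top bar 0.178-0.19 67 rect c [714.9 270.3] size [32.8 22.2] ang 81.1 z med/lo/hi [182.8 178.3 188. ] mean [715.  270.3 182.9]
```

View pics/crop.png

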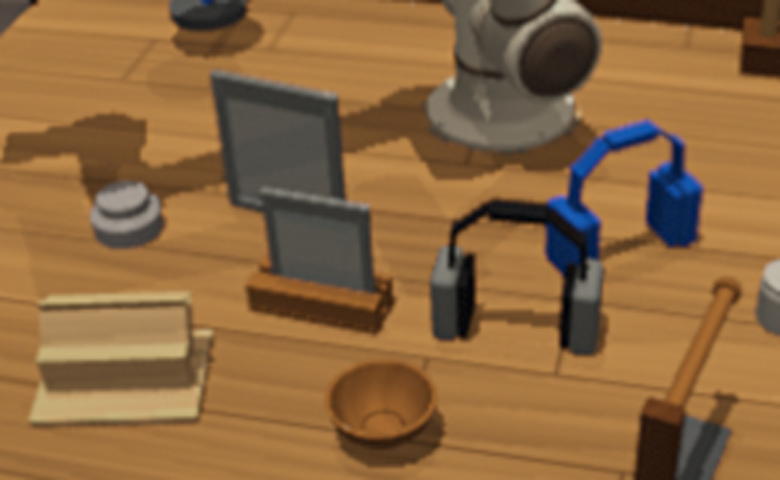

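The crop confirms the choice: black and grey muffs at about (515,270), small visor at about (318,240) and the larger pane behind it. I'll grip the crown near the finger tips so they stay above the bar on release. First I lift and turn.

Call:
{"method": "jog_arm", "body": {"plan": "0 0 -0.5 0 0 -0.89 -1;0 0 -0.5 0 0 -0.89 -1;0 0 -0.5 0 0 -0.89 -1;0 0 -0.5 0 0 -0.89 -1;0 0 -0.5 0 0 -0.89 -1;0 0 -0.5 0 0 -0.89 -1;0 0 -0.5 0 0 -0.89 -1;0 0 -0.5 0 0 -0.89 -1;0 0 -0.5 0 0 -0.89 -1;0 0 -0.5 0 0 -0.89 -1"}}

```text
time_s: 1.1
tcp_pos: [0.2276, -0.5818, 0.3474]
ee_rot: [[0.05, -0.999, -0.001], [-0.999, -0.05, 0.001], [-0.001, 0.0, -1.0]]
wrist_force: [0.2, 0.2, -0.0]
gripper_width: 1.002
gripper_force: 0.0
```

```bash
cat >> h.py <<'E'
def need(pos,y=None,z=(0,0,-1)):
    "tool-axis shift units, rotvec units (tool axes) to reach pos with tool y,z dirs"
    from scipy.spatial.transform import Rotation as R_
    s=r.sense();R=np.array(s["ee_rot"])
    print("t",s["time_s"],"tcp",np.round(s["tcp_pos"],4),"F",np.round(s["wrist_force"],1),"w",round(s["gripper_width"],3),"g",round(s["gripper_force"],1),"j",np.round(s["joints"],0))
    print("shift units",np.round(R.T@(np.array(pos)-s["tcp_pos"])/.025,2))
    if y is not None:
        z=np.array(z,float);z/=np.linalg.norm(z);y=np.array(y,float);y-=z*(y@z);y/=np.linalg.norm(y)
        G=np.c_[np.cross(y,z),y,z]
        print("turn units",np.round(R_.from_matrix(R.T@G).as_rotvec(degrees=True)/8,2),"shift after turn",np.round(G.T@(np.array(pos)-s["tcp_pos"])/.025,2))
def d(a): a=np.radians(a);return np.array([np.cos(a),np.sin(a),0])
E
python3 -c "
from h import *
need((.441,.105,.24),d(182.3))"
```

```text
t 1.1 tcp [ 0.2276 -0.5818  0.3474] F [ 0.2  0.2 -0. ] w 1.002 g 0.0 j [-54.  19.  14.  -0. -85.  57.]
shift units [-27.01  -9.89   4.32]
turn units [0.   0.01 0.07] shift after turn [-27.11  -9.63   4.3 ]
```

Call:
{"method": "jog_arm", "body": {"plan": "-1 -0.96 0 0 0 0.07 -1;-1 -0.96 0 0 0 0 -1;-1 -0.96 0 0 0 0 -1;-1 -0.96 0 0 0 0 -1;-1 -0.96 0 0 0 0 -1;-1 -0.96 0 0 0 0 -1;-1 -0.96 0 0 0 0 -1;-1 -0.96 0 0 0 0 -1;-1 -0.96 0 0 0 0 -1;-1 -0.96 0 0 0 0 -1"}}

```text
time_s: 2.1
tcp_pos: [0.4591, -0.3222, 0.3471]
ee_rot: [[0.035, -0.999, -0.001], [-0.999, -0.035, 0.001], [-0.001, 0.001, -1.0]]
wrist_force: [0.4, -0.5, -0.0]
gripper_width: 1.0
gripper_force: 0.0
```

Call:
{"method": "jog_arm", "body": {"plan": "-1 0 0 0 0 0 -1;-1 0 0 0 0 0 -1;-1 0 0 0 0 0 -1;-1 0 0 0 0 0 -1;-1 0 0 0 0 0 -1;-1 0 0 0 0 0 -1;-1 0 0 0 0 0 -1;-1 0 0 0 0 0 -1;-1 0 0 0 0 0 -1;-1 0 0 0 0 0 -1"}}

```text
time_s: 3.1
tcp_pos: [0.4493, -0.0727, 0.3472]
ee_rot: [[0.035, -0.999, -0.001], [-0.999, -0.035, 0.0], [-0.0, 0.001, -1.0]]
wrist_force: [-0.2, -0.3, -0.1]
gripper_width: 0.998
gripper_force: 0.0
```

Call:
{"method": "jog_arm", "body": {"plan": "-1 0 0 0 0 0 -1;-1 0 0 0 0 0 -1;-1 0 0 0 0 0 -1;-1 0 0 0 0 0 -1;-1 0 0.5 0 0 0 -1;-1 0 0.5 0 0 0 -1;-1 0 0.7 0 0 0 -1;-0.1 0 0.8 0 0 0 -1;0 0 0.8 0 0 0 -1;0 0 1 0 0 0 -1"}}

```text
time_s: 4.1
tcp_pos: [0.4436, 0.1041, 0.2394]
ee_rot: [[0.036, -0.999, 0.001], [-0.999, -0.036, 0.0], [-0.0, -0.001, -1.0]]
wrist_force: [0.1, 0.5, 0.6]
gripper_width: 0.999
gripper_force: 0.0
```

```bash
python3 -c "
from h import *
need((.441,.105,.153),d(182.3))"
```

```text
t 4.1 tcp [0.4436 0.1041 0.2394] F [0.1 0.5 0.6] w 0.999 g 0.0 j [ 34.   4. -20.   0. -65. -32.]
shift units [-0.04  0.11  3.46]
turn units [-0.01  0.   -0.03] shift after turn [-0.04  0.1   3.46]
```

Call:
{"method": "jog_arm", "body": {"plan": "-0.04 0.1 0.7 0 0 0 -1;0 0 0.7 0 0 0 -1;0 0 0.7 0 0 0 -1;0 0 0.7 0 0 0 -1;0 0 0.4 0 0 0 -1;0 0 0.26 0 0 0 -1;0 0 0 0 0 0 -0.4;0 0 0 0 0 0 0;0 0 0 0 0 0 1;0 0 0 0 0 0 1"}}

```text
time_s: 5.1
tcp_pos: [0.4414, 0.1048, 0.1542]
ee_rot: [[0.035, -0.999, 0.001], [-0.999, -0.035, 0.001], [-0.001, -0.001, -1.0]]
wrist_force: [-0.2, -0.5, -0.5]
gripper_width: 0.718
gripper_force: 0.0
```

Call:
{"method": "jog_arm", "body": {"plan": "0 0 0 0 0 0 1;0 0 0 0 0 0 1;0 0 0 0 0 0 1;0 0 0 0 0 0 1;0 0 -0.1 0 0 0 1;0 0 -0.2 0 0 0 1;0 0 -0.2 0 0 0 1;0 0 -0.2 0 0 0 1;0 0 -0.2 0 0 0 1;0 0 -0.1 0 0 0 1"}}

```text
time_s: 6.1
tcp_pos: [0.4413, 0.1047, 0.1792]
ee_rot: [[0.035, -0.999, 0.001], [-0.999, -0.035, 0.0], [-0.0, -0.001, -1.0]]
wrist_force: [-0.4, 0.1, -2.1]
gripper_width: 0.271
gripper_force: 30.0
```

```bash
python3 - <<'E'
from h import *
need((.45,.105,.183),d(166.2))
p,dd,P=cloud("scene"); cv2.imwrite("pics/g1.png",cv2.resize(p[120:280,200:400,::-1],None,fx=3,fy=3))
# refine bar axis line
q=np.vstack([np.load(f"{n}0.npz")["P"][v0:v1,u0:u1].reshape(-1,3) for n,u0,u1,v0,v1 in(("scene",320,370,220,325),("top",180,222,125,200))])
for lo,hi in((.155,.168),):
  m=q[(q[:,2]>.160)&(q[:,2]<.168)&(q[:,0]>.55)&(q[:,0]<.69)]
  v=cv2.fitLine(m[:,:2].astype(np.float32),cv2.DIST_HUBER,0,.01,.01).ravel();print(len(m),np.degrees(np.arctan2(v[1],v[0]))%180,v[2:], "y at x=.6074",v[3]+(.6074-v[2])*v[1]/v[0])
E
```

```text
t 6.1 tcp [0.4413 0.1047 0.1792] F [-0.4  0.1 -2.1] w 0.271 g 30.0 j [ 34.   8. -26.   0. -56. -32.]
shift units [-0.   -0.35 -0.15]
turn units [-0.01  0.    1.98] shift after turn [-0.1  -0.34 -0.15]
379 166.90172 [0.6201485  0.29193953] y at x=.6074 0.29490578
```

View pics/g1.png

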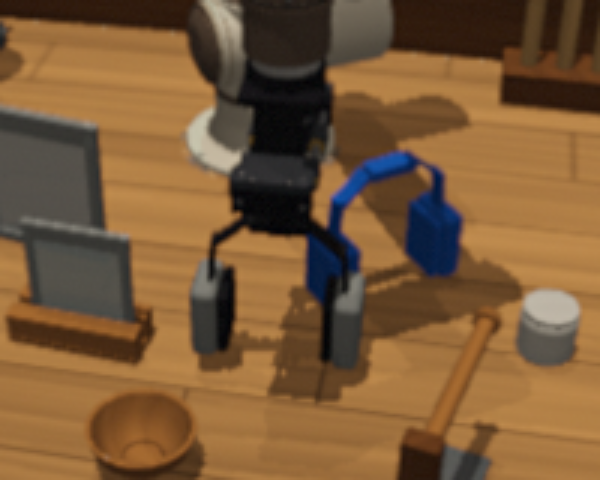

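The muffs are held and lifted (width 24 mm, 2.1 N). Next I go up over the bar and come down on it.

Call:
{"method": "jog_arm", "body": {"plan": "0 0 -0.4 0 0 0.4 1;0 0 -0.8 0 0 0.4 1;0 0 -0.8 0 0 0.4 1;0 0 -0.8 0 0 0.4 1;0 0 -0.8 0 0 0.35 1;0 0 -0.8 0 0 0 1;0 0 -0.8 0 0 0 1;0 0 -0.8 0 0 0 1;0 0 -0.8 0 0 0 1;0 0 -0.4 0 0 0 1"}}

```text
time_s: 7.15
tcp_pos: [0.4415, 0.1047, 0.3602]
ee_rot: [[-0.235, -0.972, 0.002], [-0.972, 0.235, 0.001], [-0.002, -0.002, -1.0]]
wrist_force: [0.1, 1.0, -2.4]
gripper_width: 0.271
gripper_force: 30.0
```

Call:
{"method": "jog_arm", "body": {"plan": "-0.2 -0.1 0 0 0 0 1;-0.4 -0.2 0 0 0 0 1;-0.6 -0.3 0 0 0 0 1;-0.7 -0.4 0 0 0 0 1;-0.7 -0.4 0 0 0 0 1;-0.7 -0.4 0 0 0 0 1;-0.7 -0.4 0 0 0 0 1;-0.7 -0.4 0 0 0 0 1;-0.7 -0.4 0 0 0 0 1;-0.7 -0.4 0 0 0 0 1"}}

```text
time_s: 8.15
tcp_pos: [0.5607, 0.2346, 0.3563]
ee_rot: [[-0.235, -0.972, -0.002], [-0.972, 0.235, -0.002], [0.002, 0.002, -1.0]]
wrist_force: [-0.3, 0.3, -2.3]
gripper_width: 0.272
gripper_force: 30.0
```

Call:
{"method": "jog_arm", "body": {"plan": "-0.7 -0.4 0 0 0 0 1;-0.7 -0.4 0 0 0 0 1;-0.6 -0.3 0 0 0 0 1;-0.4 -0.2 0 0 0 0 1;-0.3 -0.1 0 0 0 0 1;-0.1 0 0 0 0 0 1;0 0 0 0 0 0 1;0 0 0 0 0 0 1;0 0 0 0 0 0 1;0 0 0 0 0 0 1"}}

```text
time_s: 9.15
tcp_pos: [0.6098, 0.2922, 0.3591]
ee_rot: [[-0.235, -0.972, 0.001], [-0.972, 0.235, 0.0], [-0.001, -0.0, -1.0]]
wrist_force: [-0.4, -0.6, -2.8]
gripper_width: 0.274
gripper_force: 30.0
```

```bash
python3 - <<'E'
from h import *
need((.6074,.295,.169),d(166.6))
p,dd,P=cloud("scene"); cv2.imwrite("pics/g2.png",cv2.resize(p[60:320,200:460,::-1],None,fx=2.3,fy=2.3))
E
```

```text
t 9.15 tcp [0.6098 0.2922 0.3591] F [-0.4 -0.6 -2.8] w 0.274 g 30.0 j [ 39.  25.  23.   0. -89. -53.]
shift units [-0.08  0.12  7.6 ]
turn units [-0.    0.   -0.03] shift after turn [-0.09  0.12  7.6 ]
```

View pics/g2.png

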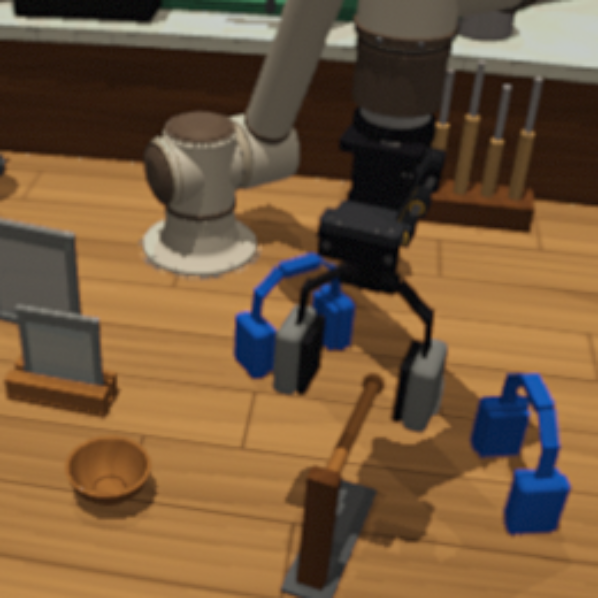

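The muffs straddle the bar and are clear of the blue set. Lowering now.

Call:
{"method": "jog_arm", "body": {"plan": "-0.09 0 0.4 0 0 0 1;0 0 0.7 0 0 0 1;0 0 0.9 0 0 0 1;0 0 0.9 0 0 0 1;0 0 0.9 0 0 0 1;0 0 0.9 0 0 0 1;0 0 0.9 0 0 0 1;0 0 0.7 0 0 0 1;0 0 0.5 0 0 0 1;0 0 0.3 0 0 0 1"}}

```text
time_s: 10.2
tcp_pos: [0.6101, 0.2945, 0.1794]
ee_rot: [[-0.235, -0.972, -0.002], [-0.972, 0.235, -0.001], [0.002, 0.001, -1.0]]
wrist_force: [-0.1, -0.5, -3.1]
gripper_width: 0.273
gripper_force: 30.0
```

Call:
{"method": "jog_arm", "body": {"plan": "0 0 0.15 0 0 0 1;0 0 0.06 0 0 0 1;0 0 0.06 0 0 0 1;0 0 0.06 0 0 0 1;0 0 0.06 0 0 0 1;0 0 0.04 0 0 0 1;0 0 0 0 0 0 1;0 0 0 0 0 0 1;0 0 0 0 0 0 1;0 0 0 0 0 0 1"}}

```text
time_s: 11.2
tcp_pos: [0.6106, 0.2948, 0.1704]
ee_rot: [[-0.235, -0.972, 0.0], [-0.972, 0.235, 0.0], [-0.0, -0.0, -1.0]]
wrist_force: [-0.3, 0.5, -2.6]
gripper_width: 0.272
gripper_force: 30.0
```

```bash
python3 - <<'E'
from h import *
need((.6074,.295,.169),d(166.6))
E
```

```text
t 11.2 tcp [0.6106 0.2948 0.1704] F [-0.3  0.5 -2.6] w 0.272 g 30.0 j [ 39.  29.   4.   0. -65. -53.]
shift units [0.02 0.13 0.06]
turn units [-0.    0.   -0.02] shift after turn [0.02 0.13 0.06]
```

Not in contact yet: the wrist still carries the full weight. I'll ease it down.

Call:
{"method": "jog_arm", "body": {"plan": "0 0 0.03 0 0 0 1;0 0 0.03 0 0 0 1;0 0 0.02 0 0 0 1;0 0 0.02 0 0 0 1;0 0 0 0 0 0 1;0 0 0 0 0 0 1;0 0 0 0 0 0 1;0 0 0 0 0 0 1;0 0 0 0 0 0 1;0 0 0 0 0 0 1"}}

```text
time_s: 12.2
tcp_pos: [0.6107, 0.2949, 0.1703]
ee_rot: [[-0.235, -0.972, 0.002], [-0.972, 0.235, 0.0], [-0.001, -0.002, -1.0]]
wrist_force: [-3.3, 0.0, 7.5]
gripper_width: 0.268
gripper_force: 30.0
```

Contact, now pressing about 10 N on the bar. I open and then rise.

Call:
{"method": "jog_arm", "body": {"plan": "0 0 -0.03 0 0 0 1;0 0 0 0 0 0 0.3;0 0 0 0 0 0 0.2;0 0 0 0 0 0 0;0 0 0 0 0 0 -0.3;0 0 0 0 0 0 -1;0 0 0 0 0 0 -1;0 0 0 0 0 0 -1;0 0 0 0 0 0 -1;0 0 0 0 0 0 -1"}}

```text
time_s: 13.2
tcp_pos: [0.6106, 0.2948, 0.1685]
ee_rot: [[-0.235, -0.972, -0.0], [-0.972, 0.235, 0.0], [-0.0, 0.0, -1.0]]
wrist_force: [0.0, 0.5, 1.1]
gripper_width: 0.942
gripper_force: 0.0
```

Call:
{"method": "jog_arm", "body": {"plan": "0 0 -0.2 0 0 0 -1;0 0 -0.4 0 0 0 -1;0 0 -0.6 0 0 0 -1;0 0 -0.8 0 0 0 -1;0 0 -0.8 0 0 0 -1;0 0 -0.8 0 0 0 -1;0 0 -0.8 0 0 0 -1;0 0 -0.8 0 0 0 -1;0 0 -0.8 0 0 0 -1;0 0 -0.8 0 0 0 -1"}}

```text
time_s: 14.2
tcp_pos: [0.6105, 0.2946, 0.3407]
ee_rot: [[-0.235, -0.972, 0.001], [-0.972, 0.235, 0.001], [-0.001, -0.001, -1.0]]
wrist_force: [0.8, 0.0, 0.3]
gripper_width: 1.0
gripper_force: 0.0
```

```bash
python3 - <<'E'
from h import *
from scipy.spatial import cKDTree
pt,_,T=cloud("top");ps,_,S=cloud("scene")
cv2.imwrite("pics/g3.png",cv2.resize(ps[160:340,280:460,::-1],None,fx=3,fy=3))
for n,Q in(("top",T),("scene",S)):
    q=Q.reshape(-1,3);u=np.array([.973,-.231]);o=np.array([.6074,.295])
    l=(q[:,:2]-o)@u;w=(q[:,:2]-o)@np.array([-u[1],u[0]])
    m=(abs(l)<.06)&(abs(w)<.1)&(q[:,2]>.172)&(q[:,2]<.2)
    print(n,m.sum(),"local x,y",l[m].mean().round(4),w[m].mean().round(4),np.ptp(w[m]).round(3),"z",np.percentile(q[m,2],[10,50,95]).round(4))
    for s in(1,-1):
        m=(abs(l)<.06)&(w*s>.05)&(w*s<.1)&(q[:,2]>.04)&(q[:,2]<.12); print(" cup",s,m.sum(),np.percentile(q[m,2],95).round(4))
# visor top edge, upright: points of upper faces
A=np.load("top0.npz");B=np.load("scene0.npz")
q=np.vstack([A["P"][208:238,293:348].reshape(-1,3),B["P"][190:242,200:255].reshape(-1,3)])
m=q[(q[:,0]>.40)&(q[:,0]<.48)&(q[:,2]>.03)]
for nm,q in(("top",A["P"][208:238,293:348].reshape(-1,3)),("scene",B["P"][190:242,200:255].reshape(-1,3))):
  q=q[(q[:,0]>.41)&(q[:,0]<.475)]
  for lo,hi in((.055,.08),(.08,.1),(.1,.12),(.12,.138),(.144,.156)):
    m=q[(q[:,2]>lo)&(q[:,2]<hi)]
    if len(m)>15:
        v=cv2.fitLine(m[:,:2].astype(np.float32),cv2.DIST_HUBER,0,.01,.01).ravel()
        print(nm,lo,hi,len(m),"c",m[:,:2].mean(0).round(4),"x at y=-.11",round(float(v[2]+(-.11-v[3])*v[0]/v[1]),4),"ang",round(float(np.degrees(np.arctan2(v[1],v[0]))%180),1),"y ext",m[:,1].min().round(4),m[:,1].max().round(4),"zmax",m[:,2].max().round(4))
E
```

```text
top 150 local x,y 0.002 -0.008 0.068 z [0.1741 0.1799 0.1858]
 cup 1 47 0.0993
 cup -1 235 0.1065
scene 216 local x,y 0.0074 -0.0008 0.072 z [0.1741 0.1799 0.1826]
 cup 1 430 0.1014
 cup -1 420 0.1019
top 0.055 0.08 39 c [ 0.4411 -0.1077] x at y=-.11 0.4411 ang 85.1 y ext -0.166 -0.0506 zmax 0.0799
top 0.08 0.1 34 c [ 0.4408 -0.1112] x at y=-.11 0.4414 ang 85.6 y ext -0.1651 -0.0491 zmax 0.0991
top 0.1 0.12 19 c [ 0.4407 -0.1055] x at y=-.11 0.4414 ang 85.0 y ext -0.1619 -0.0514 zmax 0.1194
top 0.12 0.138 22 c [ 0.4389 -0.1064] x at y=-.11 0.4386 ang 85.5 y ext -0.1647 -0.0498 zmax 0.1375
top 0.144 0.156 91 c [ 0.4424 -0.1094] x at y=-.11 0.4424 ang 85.4 y ext -0.1687 -0.0492 zmax 0.1541
scene 0.055 0.08 218 c [ 0.4444 -0.1104] x at y=-.11 0.4444 ang 85.6 y ext -0.1726 -0.051 zmax 0.0799
scene 0.08 0.1 171 c [ 0.4446 -0.1122] x at y=-.11 0.4447 ang 85.6 y ext -0.1745 -0.053 zmax 0.1
scene 0.1 0.12 181 c [ 0.4447 -0.1105] x at y=-.11 0.4447 ang 85.6 y ext -0.1705 -0.0524 zmax 0.1199
scene 0.12 0.138 152 c [ 0.4461 -0.1125] x at y=-.11 0.4464 ang 86.0 y ext -0.1721 -0.0523 zmax 0.1378
scene 0.144 0.156 92 c [ 0.4454 -0.1099] x at y=-.11 0.4462 ang 85.2 y ext -0.1718 -0.0529 zmax 0.1522
```

View pics/g3.png

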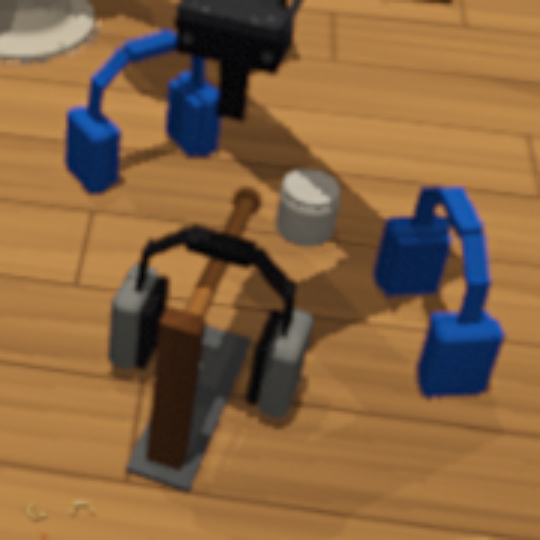

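The muffs hang on the bar, with the crown top at 180 mm and the cups either side. Next is the visor at about (0.442, -0.110), top edge at about 148 mm, yaw -4.5°.

Call:
{"method": "jog_arm", "body": {"plan": "0 0 0 0 0 -0.6 -1;0 0 0 0 0 -0.5 -1;1 0.34 0 0 0 0 -1;1 0.34 0 0 0 0 -1;1 0.34 0 0 0 0 -1;1 0.34 0 0 0 0 -1;1 0.34 0 0 0 0 -1;1 0.34 0 0 0 0 -1;1 0.34 0 0 0 0 -1;1 0.34 0 0 0 0 -1"}}

```text
time_s: 15.3
tcp_pos: [0.5251, 0.1001, 0.3379]
ee_rot: [[-0.084, -0.996, -0.001], [-0.996, 0.084, -0.0], [0.0, 0.001, -1.0]]
wrist_force: [0.3, 0.7, 1.4]
gripper_width: 1.003
gripper_force: 0.0
```

```bash
python3 - <<'E'
from h import *
need((.442,-.1105,.22),d(175.5))
for n,(u0,u1,v0,v1) in(("scene",(115,205,215,285)),("top",(325,410,140,210))):
    Z=np.load(f"{n}0.npz");p=Z["p"][v0:v1,u0:u1];P=Z["P"][v0:v1,u0:u1]
    hsv=cv2.cvtColor(np.ascontiguousarray(p),cv2.COLOR_RGB2HSV)
    h=P[...,2]
    for lo,hi in((.060,.085),(.085,.1),(.092,.105)):
        m=(h>lo)&(h<hi);k=P[m]
        print(n,lo,hi,len(k),np.median(k,0).round(4))
    pale=(hsv[...,1]<125)&(hsv[...,2]>130)
    print(n,"pale",pale.sum(),"sat pctl",np.percentile(hsv[...,1],[10,50,90]))
    q=P[pale]; q=q[q[:,2]<.022];print(" base z",np.percentile(q[:,2],[10,50,90]).round(4),len(q),cv2.minAreaRect((q[:,:2]*1000).astype(np.float32)))
    # profile across slot: rack-x direction angle 14
    a=np.radians(14.);c=np.array([.59,-.281]);al=(P[...,:2]-c)@[np.cos(a),np.sin(a)];ac=(P[...,:2]-c)@[-np.sin(a),np.cos(a)]
    m=(abs(ac)<.05)
    for x in np.arange(-.08,.09,.006):
        k=h[m&(abs(al-x)<.003)]
        if len(k)>3: print("  %.3f n%d z %s"%(x,len(k),(np.percentile(k,[5,50,95])*1000).round(0)),end=";")
    print()
    m=(h>.075)&(h<.11)
    print(" ends across",np.percentile(ac[m],[0,1,50,99,100]).round(4))
    if n=="top": cv2.imwrite("pics/rack.png",cv2.resize(np.ascontiguousarray(p[...,::-1]),None,fx=7,fy=7,interpolation=cv2.INTER_CUBIC))
E
```

```text
t 15.3 tcp [0.5251 0.1001 0.3379] F [0.3 0.7 1.4] w 1.003 g 0.0 j [ 28.  10.  -0.  -0. -80. -33.]
shift units [8.67 2.6  4.72]
turn units [ 0.01 -0.   -0.04] shift after turn [8.66 2.65 4.72]
scene 0.06 0.085 560 [ 0.5905 -0.2825  0.0745]
scene 0.085 0.1 204 [ 0.584  -0.2856  0.0905]
scene 0.092 0.105 86 [ 0.5793 -0.279   0.094 ]
scene pale 1589 sat pctl [109. 154. 157.]
 base z [0.0081 0.0108 0.0133] 596 ((562.8939208984375, -304.07269287109375), (221.11383056640625, 189.68325805664062), 15.892416954040527)
  -0.038 n15 z [78. 80. 81.];  -0.032 n31 z [77. 80. 83.];  -0.014 n21 z [91. 94. 95.];  -0.008 n106 z [82. 89. 96.];  -0.002 n122 z [71. 81. 89.];  0.004 n127 z [59. 71. 81.];  0.010 n123 z [53. 61. 69.];  0.016 n44 z [54. 56. 61.];  0.022 n38 z [54. 56. 58.];  0.028 n50 z [42. 56. 58.];  0.034 n281 z [12. 37. 57.];  0.040 n162 z [ 9. 24. 55.];  0.046 n46 z [ 8. 10. 13.];  0.052 n47 z [ 7. 10. 13.];  0.058 n41 z [ 8. 10. 13.];  0.064 n43 z [ 8. 11. 14.];  0.070 n81 z [-1. 10. 14.];  0.076 n105 z [-3.  3. 12.];  0.082 n49 z [-5. -1.  4.];  0.088 n46 z [-4. -0.  2.];
 ends across 
[... 510 characters left out ...]
n53 z [ 3.  9. 20.];  -0.044 n46 z [ 5. 11. 17.];  -0.038 n82 z [ 5. 13. 85.];  -0.032 n100 z [ 6. 71. 85.];  -0.026 n66 z [ 7. 75. 81.];  -0.020 n36 z [64. 70. 76.];  -0.014 n78 z [55. 68. 98.];  -0.008 n68 z [48. 92. 99.];  -0.002 n35 z [78. 83. 87.];  0.004 n38 z [65. 71. 78.];  0.010 n33 z [53. 63. 70.];  0.016 n52 z [48. 55. 61.];  0.022 n52 z [50. 55. 63.];  0.028 n51 z [50. 56. 62.];  0.034 n48 z [49. 56. 62.];  0.046 n26 z [ 8. 12. 18.];  0.052 n51 z [ 5. 11. 17.];  0.058 n50 z [ 5. 12. 19.];  0.064 n47 z [ 4. 11. 17.];  0.070 n48 z [ 5. 12. 17.];  0.076 n28 z [-3.  5. 13.];  0.082 n50 z [-6. -1.  5.];  0.088 n47 z [-7. -1.  8.];
 ends across [-0.0756 -0.0744 -0.0015  0.0735  0.0746]
```

View pics/rack.png

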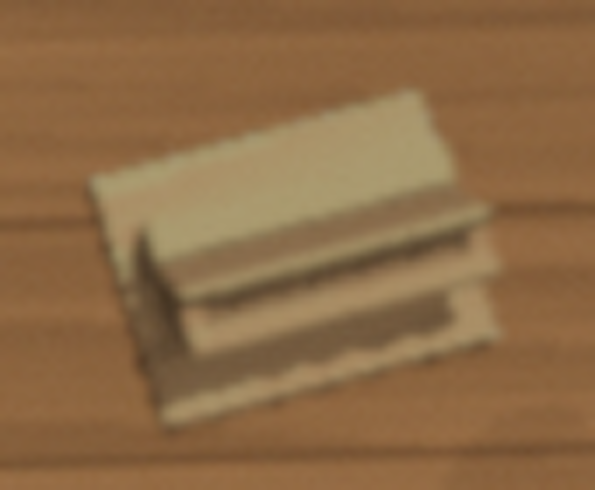

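The crop shows the rack, with its base corners at about (92,183), (415,92), (497,342) and (165,425). The mouth runs between the far lip (185,295)-(490,210) and the near wall. I'll continue to the visor and take a fine slot profile.

Call:
{"method": "jog_arm", "body": {"plan": "0.96 0.3 0.2 0 0 -0.04 -1;0.96 0.3 0.3 0 0 0 -1;0.96 0.3 0.5 0 0 0 -1;0.96 0.3 0.5 0 0 0 -1;0.96 0.3 0.5 0 0 0 -1;0.96 0.3 0.5 0 0 0 -1;0.96 0.3 0.5 0 0 0 -1;0.96 0.3 0.5 0 0 0 -1;0.96 0.25 0.5 0 0 0 -1;0 0 0.5 0 0 0 -1"}}

```text
time_s: 16.3
tcp_pos: [0.4413, -0.1107, 0.2251]
ee_rot: [[-0.081, -0.997, -0.001], [-0.997, 0.081, 0.0], [-0.0, 0.001, -1.0]]
wrist_force: [1.0, -0.1, 0.5]
gripper_width: 0.996
gripper_force: 0.0
```

```bash
python3 - <<'E'
from h import *
need((.4425,-.1105,.128),d(175.5))
Z=[np.load(f"{n}0.npz") for n in("scene","top")]
for n,z,(u0,u1,v0,v1) in(("scene",Z[0],(115,205,215,285)),("top",Z[1],(325,410,140,210))):
    P=z["P"][v0:v1,u0:u1].reshape(-1,3)
    t=P[(P[:,2]>.088)&(P[:,2]<.11)]
    v=cv2.fitLine(t[:,:2].astype(np.float32),cv2.DIST_HUBER,0,.01,.01).ravel();print(n,"lip dir",np.degrees(np.arctan2(v[1],v[0]))%180-90,v[2:])
    a=np.radians(14.3);c=np.array([.6,-.28]);al=(P[:,:2]-c)@[np.cos(a),np.sin(a)];ac=(P[:,:2]-c)@[-np.sin(a),np.cos(a)]
    m=(abs(ac)<.05)&(P[:,2]>.03)
    H=np.histogram2d(P[m,2],al[m],bins=[np.arange(.048,.104,.004),np.arange(-.056,.008,.004)])[0].astype(int)
    print("al bins from -.056 step .004");
    for i in range(len(H)-1,-1,-1): print("%3d"%(48+4*i)," ".join("%3d"%k for k in H[i]))
    for lo,hi in((.07,.083),(.09,.11)):
        k=ac[(P[:,2]>lo)&(P[:,2]<hi)&(abs(al+.02)<.04)];print(" across ends",lo,k.min().round(4),k.max().round(4))
E
```

```text
t 16.3 tcp [ 0.4413 -0.1107  0.2251] F [ 1.  -0.1  0.5] w 0.996 g 0.0 j [  6.   5. -22.  -0. -63. -11.]
shift units [-0.01 -0.05  3.88]
turn units [ 0.01  0.   -0.02] shift after turn [-0.01 -0.05  3.88]
scene lip dir 13.872932 [ 0.5811274  -0.27963373]
al bins from -.056 step .004
 96   0   0   0   0   0   0   0   0   0   4   3   0   0   0   0
 92   0   0   0   0   0   0   0   1  20  24   4   0   0   0   0
 88   0   0   0   0   0   0   0   0   8  20   6   2   0   0   0
 84   0   0   0   0   1   0   0   0   3  27  25   9   0   0   0
 80   0   0   8  15   1   0   0   0   0   6  20  23   1   0   0
 76   0   0  15   7   0   0   0   0   0   0  12  16  11   1   0
 72   1   0   0   0   0   0   0   0   0   1   7  26  16   6   0
 68   0   0   0   0   0   0   0   0   0   0   2   9  21  13   2
 64   0   0   0   0   0   0   0   0   0   0   0   3  18  24   5
 60   0   0   0   0   0   0   0   0   0   0   0   0   6  19  17
 56   0   0   0   0   0   0   0   0   0   0   0   0   4  13  25
 52   0   0   0   0   0   0   0   0   0   0   0   0   2   5  21
 48   0   0   0   0   0   0   0   0   0   0   0  
[... 353 characters left out ...]
 0   0   9  10   0   2   0   0   8   2  12   3   0   0   0
 80   0   0   9   6   8   4   0   0   3   0   1   5   1   0   0
 76   0   0   8  11  11   8   1   0   2   0   0  16   3   0   0
 72   0   0   4   8  12   9   7   0   2   0   0   1   5   0   0
 68   0   0   4   0   2   7  10   1   0   0   0   0  12   6   0
 64   0   0   0   0   0   0   6  10   2   0   0   0   6  12   2
 60   0   0   0   0   0   0   1   9   0   1   0   0   0   4   6
 56   0   0   0   0   0   0   0   5  14   0   0   0   0   2   7
 52   0   0   0   0   0   0   0   0   4   7   0   0   0   0   7
 48   0   0   0   0   0   0   0   0   2   9   0   0   0   0   0
 across ends 0.07 -0.0743 0.0762
 across ends 0.09 -0.0735 0.0749
```

The top view sees the near inner wall of the slot, and lips and wall agree on a slot origin of about (0.594, -0.282, 0.040) at yaw 14°. Grasping the visor.

Call:
{"method": "jog_arm", "body": {"plan": "0 -0.03 0.5 0 0 0 -1;0 0 0.7 0 0 0 -1;0 0 0.8 0 0 0 -1;0 0 0.8 0 0 0 -1;0 0 0.6 0 0 0 -1;0 0 0.3 0 0 0 -1;0 0 0.15 0 0 0 -0.5;0 0 0 0 0 0 0;0 0 0 0 0 0 0.5;0 0 0 0 0 0 1"}}

```text
time_s: 17.3
tcp_pos: [0.4443, -0.1089, 0.1305]
ee_rot: [[-0.078, -0.997, 0.002], [-0.997, 0.078, 0.0], [-0.0, -0.002, -1.0]]
wrist_force: [-0.5, -0.2, 0.4]
gripper_width: 0.724
gripper_force: 0.0
```

Call:
{"method": "jog_arm", "body": {"plan": "0 0 0 0 0 0 1;0 0 0 0 0 0 1;0 0 0 0 0 0 1;0 0 0 0 0 0 1;0 0 0 0 0 0 1;0 0 0 0 0 0 1;0 0 -0.1 0 0 0 1;0 0 -0.2 0 0 0 1;0 0 -0.3 0 0 0 1;0 0 -0.3 0 0 0 1"}}

```text
time_s: 18.3
tcp_pos: [0.4438, -0.109, 0.1529]
ee_rot: [[-0.078, -0.997, 0.0], [-0.997, 0.078, -0.0], [0.0, -0.0, -1.0]]
wrist_force: [-0.0, -0.2, -0.9]
gripper_width: 0.105
gripper_force: 30.0
```

The visor is held (about 9 mm). I lift it clear and then compute the tilt.

Call:
{"method": "jog_arm", "body": {"plan": "0 0 -0.4 0 0 0 1;0 0 -0.6 0 0 0 1;0 0 -0.6 0 0 0 1;0 0 -0.6 0 0 0 1;0 0 -0.6 0 0 0 1;0 0 -0.6 0 0 0 1;0 0 -0.6 0 0 0 1;0 0 -0.6 0 0 0 1;0 0 -0.4 0 0 0 1;0 0 0 0 0 0 1"}}

```text
time_s: 19.3
tcp_pos: [0.4445, -0.109, 0.2791]
ee_rot: [[-0.078, -0.997, 0.004], [-0.997, 0.078, 0.0], [-0.0, -0.004, -1.0]]
wrist_force: [0.2, -1.0, -1.1]
gripper_width: 0.101
gripper_force: 30.0
```

```bash
cat >> h.py <<'E'
xr=d(14.0);zs=np.array([0,0,np.cos(np.pi/6)])-.5*xr;xs=np.cos(np.pi/6)*xr+np.array([0,0,.5]);ys=np.array([-xr[1],xr[0],0])
O=np.array([.5944,-.2825,.040])
E
python3 - <<'E'
from h import *
need(O+(.08+.1215)*zs,-xs,-zs)
s=r.sense();R=np.array(s["ee_rot"]);t=np.array(s["tcp_pos"])
for n in("scene","top"):
    p,_,P=cloud(n);q=(P.reshape(-1,3)-t)@R
    m=(abs(q[:,1])<.025)&(abs(q[:,0])<.075)&(q[:,2]>.005)&(q[:,2]<.14)
    k=q[m];
    if len(k)<20: print(n,len(k));continue
    b=k[k[:,2]>.03]
    for lo in(.01,.03,.05,.07,.09,.105):
        j=b[(b[:,2]>lo)&(b[:,2]<lo+.02)]
        if len(j)>5: print(n,lo,len(j),"tool x ext",np.percentile(j[:,0],[1,99]).round(4),"tool y med",np.median(j[:,1]).round(4))
    print(n,"bottom tool z",np.percentile(k[:,2],[98,99.5]).round(4))
E
```

```text
t 19.3 tcp [ 0.4445 -0.109   0.2791] F [ 0.2 -1.  -1.1] w 0.101 g 30.0 j [  7.   3. -16.   0. -71. -11.]
shift units [ 7.73 -2.69  2.59]
turn units [ 3.69 -0.61 -2.26] shift after turn [8.18 1.2  2.29]
scene 0.03 218 tool x ext [-0.0564  0.0629] tool y med -0.0023
scene 0.05 210 tool x ext [-0.0552  0.0615] tool y med -0.0023
scene 0.07 207 tool x ext [-0.0572  0.0625] tool y med -0.0025
scene 0.09 200 tool x ext [-0.0554  0.0622] tool y med -0.0023
scene 0.105 187 tool x ext [-0.0556  0.0623] tool y med -0.0038
scene bottom tool z [0.1197 0.1216]
top 0.03 11 tool x ext [-0.0545  0.0581] tool y med 0.0039
top 0.05 15 tool x ext [-0.0601  0.0575] tool y med 0.0032
top 0.07 11 tool x ext [-0.0593  0.0477] tool y med 0.003
top 0.09 9 tool x ext [-0.0575 -0.0341] tool y med 0.0022
top 0.105 18 tool x ext [-0.0603 -0.0321] tool y med 0.0043
top bottom tool z [0.1213 0.1217]
```

Call:
{"method": "jog_arm", "body": {"plan": "0 0 0 0.61 -0.1 -0.38 1;0 0 0 0.61 -0.1 -0.38 1;0 0 0 0.62 -0.1 -0.38 1;0 0 0 0.62 -0.1 -0.38 1;0 0 0 0.62 -0.1 -0.37 1;0 0 0 0.61 -0.11 -0.37 1;0.4 0.1 0 0 0 0 1;0.7 0.1 0 0 0 0 1;0.8 0.1 0 0 0 0 1;0.8 0.1 0 0 0 0 1"}}

```text
time_s: 20.4
tcp_pos: [0.4508, -0.1769, 0.2709]
ee_rot: [[0.244, -0.843, 0.479], [-0.97, -0.21, 0.123], [-0.003, -0.495, -0.869]]
wrist_force: [0.2, 0.5, -0.9]
gripper_width: 0.099
gripper_force: 30.0
```

Call:
{"method": "jog_arm", "body": {"plan": "0.8 0.1 0 0 0 0 1;0.8 0.1 0 0 0 0 1;0.8 0.1 0.2 0 0 0 1;0.8 0.1 0.3 0 0 0 1;0.8 0.1 0.4 0 0 0 1;0.7 0.1 0.4 0 0 0 1;0.5 0.1 0.4 0 0 0 1;0.2 0 0.2 0 0 0 1;0 0 0 0 0 0 1;0 0 0 0 0 0 1"}}

```text
time_s: 21.4
tcp_pos: [0.4924, -0.3049, 0.2218]
ee_rot: [[0.243, -0.842, 0.481], [-0.97, -0.21, 0.123], [-0.002, -0.496, -0.868]]
wrist_force: [0.5, -0.4, -1.0]
gripper_width: 0.098
gripper_force: 30.0
```

```bash
cat >> h.py <<'E'
def view(tag,pic=None):
    "visor points in slot frame, while held: lower part"
    s=r.sense();R=np.array(s["ee_rot"]);t=np.array(s["tcp_pos"]);F=np.c_[xs,ys,zs]
    for n in("scene","top"):
        p,_,P=cloud(n)
        if pic==n: cv2.imwrite(f"pics/{tag}.png",cv2.resize(np.ascontiguousarray((p[190:290,110:250] if n=="scene" else p[130:230,320:460])[...,::-1]),None,fx=5,fy=5,interpolation=cv2.INTER_CUBIC))
        q=(P.reshape(-1,3)-O)@F; tt=(t-O)@F
        b=q[(abs(q[:,0]-tt[0])<.02)&(abs(q[:,1]-tt[1])<.075)&(q[:,2]<tt[2]-.03)&(q[:,2]>.062)]
        if len(b)>9: print(tag,n,len(b),"tcp slot",tt.round(4),"y ext",np.percentile(b[:,1],[1,99]).round(4),"x",np.median(b[:,0]).round(4),"x lo/hi z",np.median(b[b[:,2]<np.median(b[:,2])][:,0]).round(4),np.median(b[b[:,2]>np.median(b[:,2])][:,0]).round(4),"zmin",np.percentile(b[:,2],1).round(4))
E
python3 - <<'E'
from h import *
need(O+(.08+.1215)*zs+.001*ys,-xs,-zs)
view("pre","scene")
E
```

```text
t 21.4 tcp [ 0.4924 -0.3049  0.2218] F [ 0.5 -0.4 -1. ] w 0.098 g 30.0 j [-28.  10. -12. -27. -48.  56.]
shift units [0.08 0.02 0.33]
turn units [0.03 0.02 0.  ] shift after turn [0.08 0.02 0.33]
pre scene 1226 tcp slot [0.0005 0.0029 0.2097] y ext [-0.0584  0.0598] x 0.0027 x lo/hi z 0.0027 0.0027 zmin 0.0867
```

View pics/pre.png

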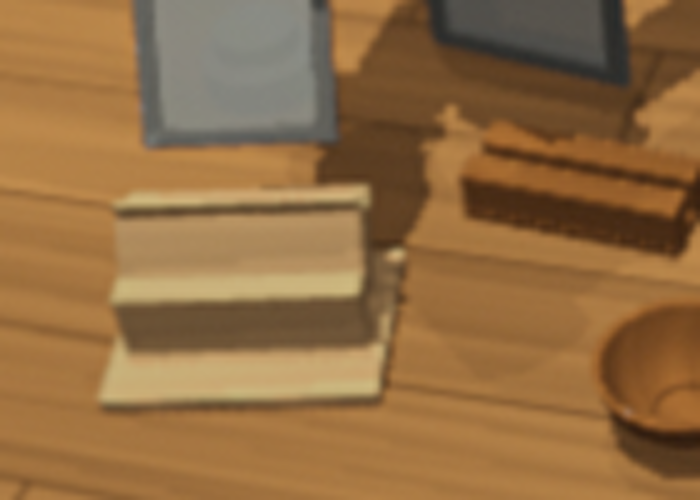

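The picture shows the visor's lower edge (145-335, mid 240) above the rack mouth (115-370, mid 242), so they are aligned. I insert in stages and watch the force.

Call:
{"method": "jog_arm", "body": {"plan": "0.04 0.02 0.2 0.03 0.02 0 1;0.04 0 0.25 0 0 0 1;0 0 0.25 0 0 0 1;0 0 0.25 0 0 0 1;0 0 0.2 0 0 0 1;0 0 0.2 0 0 0 1;0 0 0.15 0 0 0 1;0 0 0.1 0 0 0 1;0 0 0 0 0 0 1;0 0 0 0 0 0 1"}}

```text
time_s: 22.5
tcp_pos: [0.5122, -0.3027, 0.1873]
ee_rot: [[0.242, -0.84, 0.486], [-0.97, -0.21, 0.12], [0.001, -0.5, -0.866]]
wrist_force: [0.1, -0.5, -1.1]
gripper_width: 0.099
gripper_force: 30.0
```

```bash
python3 - <<'E'
from h import *
need(O+(.1215)*zs,-xs,-zs)
s=r.sense();F=np.array(s["wrist_force"]);print("slot-frame F",[round(F@a,1) for a in(xs,ys,zs)],"moment",np.round(s["moment"],2))
E
```

```text
t 22.5 tcp [ 0.5122 -0.3027  0.1873] F [ 0.1 -0.5 -1.1] w 0.099 g 30.0 j [-27.  14. -13. -28. -43.  58.]
shift units [0.01 0.01 1.94]
turn units [-0.   -0.01  0.  ] shift after turn [0.01 0.01 1.94]
slot-frame F [np.float64(-0.5), np.float64(-0.5), np.float64(-1.0)] moment [-0.3   1.4  -0.01]
```

Call:
{"method": "jog_arm", "body": {"plan": "0 0 0.08 0 0 0 1;0 0 0.08 0 0 0 1;0 0 0.08 0 0 0 1;0 0 0.08 0 0 0 1;0 0 0.08 0 0 0 1;0 0 0.08 0 0 0 1;0 0 0.08 0 0 0 1;0 0 0.04 0 0 0 1;0 0 0 0 0 0 1;0 0 0 0 0 0 1"}}

```text
time_s: 23.5
tcp_pos: [0.5195, -0.3009, 0.1742]
ee_rot: [[0.242, -0.84, 0.486], [-0.97, -0.21, 0.12], [0.001, -0.5, -0.866]]
wrist_force: [-0.1, -0.2, -1.8]
gripper_width: 0.098
gripper_force: 30.0
```

```bash
python3 - <<'E'
from h import *
need(O+(.1215)*zs,-xs,-zs)
s=r.sense();F=np.array(s["wrist_force"]);print("slot-frame F",[round(F@a,1) for a in(xs,ys,zs)],"moment",np.round(s["moment"],2))
E
```

```text
t 23.5 tcp [ 0.5195 -0.3009  0.1742] F [-0.1 -0.2 -1.8] w 0.098 g 30.0 j [-26.  15. -13. -29. -42.  58.]
shift units [0.01 0.01 1.33]
turn units [-0.   -0.01  0.  ] shift after turn [0.01 0.01 1.33]
slot-frame F [np.float64(-1.0), np.float64(-0.1), np.float64(-1.5)] moment [-0.37  1.43 -0.03]
```

The lower edge is 12 mm into the straight part with no resistance.

Call:
{"method": "jog_arm", "body": {"plan": "0 0 0.12 0 0 0 1;0 0 0.12 0 0 0 1;0 0 0.12 0 0 0 1;0 0 0.12 0 0 0 1;0 0 0.12 0 0 0 1;0 0 0.12 0 0 0 1;0 0 0.12 0 0 0 1;0 0 0.12 0 0 0 1;0 0 0.12 0 0 0 1;0 0 0.04 0 0 0 1"}}

```text
time_s: 24.5
tcp_pos: [0.533, -0.2973, 0.1495]
ee_rot: [[0.242, -0.84, 0.485], [-0.97, -0.209, 0.121], [0.0, -0.5, -0.866]]
wrist_force: [-0.6, -0.1, -1.8]
gripper_width: 0.101
gripper_force: 30.0
```

Call:
{"method": "jog_arm", "body": {"plan": "0 0 0.05 0 0 0 1;0 0 0.05 0 0 0 1;0 0 0.04 0 0 0 1;0 0 0.04 0 0 0 1;0 0 0.03 0 0 0 1;0 0 0 0 0 0 1;0 0 0 0 0 0 1;0 0 0 0 0 0 1;0 0 0 0 0 0 1;0 0 0 0 0 0 1"}}

```text
time_s: 25.5
tcp_pos: [0.5346, -0.2972, 0.1476]
ee_rot: [[0.243, -0.84, 0.486], [-0.97, -0.211, 0.12], [0.002, -0.501, -0.866]]
wrist_force: [-9.0, 0.5, 10.4]
gripper_width: 0.095
gripper_force: 30.0
```

```bash
python3 - <<'E'
from h import *
need(O+(.1215)*zs,-xs,-zs)
s=r.sense();F=np.array(s["wrist_force"]);print("slot-frame F",[round(F@a,1) for a in(xs,ys,zs)],"moment",np.round(s["moment"],2))
E
```

```text
t 25.5 tcp [ 0.5346 -0.2972  0.1476] F [-9.   0.5 10.4] w 0.095 g 30.0 j [-25.  18. -13. -30. -39.  60.]
shift units [0.01 0.02 0.1 ]
turn units [-0.01 -0.01  0.01] shift after turn [0.01 0.02 0.1 ]
slot-frame F [np.float64(-2.2), np.float64(2.6), np.float64(13.3)] moment [0.48 2.15 0.47]
```

Firm axial contact about where the floor is expected. One more small push tells floor from jam.

Call:
{"method": "jog_arm", "body": {"plan": "0 0 0.06 0 0 0 1;0 0 0.06 0 0 0 1;0 0 0 0 0 0 1;0 0 0 0 0 0 1;0 0 -0.06 0 0 0 1;0 0 -0.06 0 0 0 1;0 0 -0.06 0 0 0 1;0 0 -0.04 0 0 0 1;0 0 0 0 0 0 1;0 0 0 0 0 0 1"}}

```text
time_s: 26.5
tcp_pos: [0.5345, -0.2972, 0.1476]
ee_rot: [[0.242, -0.84, 0.486], [-0.97, -0.21, 0.12], [0.001, -0.5, -0.866]]
wrist_force: [-2.9, -0.5, 1.8]
gripper_width: 0.1
gripper_force: 30.0
```

```bash
python3 - <<'E'
from h import *
need(O+(.1215)*zs,-xs,-zs)
s=r.sense();F=np.array(s["wrist_force"]);print("slot-frame F",[round(F@a,1) for a in(xs,ys,zs)])
E
```

```text
t 26.5 tcp [ 0.5345 -0.2972  0.1476] F [-2.9 -0.5  1.8] w 0.1 g 30.0 j [-25.  18. -13. -30. -39.  60.]
shift units [0.01 0.01 0.1 ]
turn units [-0.   -0.01  0.  ] shift after turn [0.01 0.01 0.1 ]
slot-frame F [np.float64(-1.6), np.float64(0.2), np.float64(3.0)]
```

It didn't advance, so that's the floor. Releasing and retreating along the slot axis.

Call:
{"method": "jog_arm", "body": {"plan": "0 0 0 0 0 0 0.6;0 0 0 0 0 0 0.4;0 0 0 0 0 0 0;0 0 0 0 0 0 -0.5;0 0 0 0 0 0 -1;0 0 0 0 0 0 -1;0 0 0 0 0 0 -1;0 0 0 0 0 0 -1;0 0 -0.1 0 0 0 -1;0 0 -0.3 0 0 0 -1"}}

```text
time_s: 27.5
tcp_pos: [0.5291, -0.2981, 0.1558]
ee_rot: [[0.242, -0.841, 0.485], [-0.97, -0.209, 0.121], [-0.0, -0.499, -0.866]]
wrist_force: [0.5, 0.2, 0.1]
gripper_width: 0.925
gripper_force: 0.0
```

Call:
{"method": "jog_arm", "body": {"plan": "0 0 -0.6 0 0 0 -1;0 0 -0.8 0 0 0 -1;0 0 -0.8 0 0 0 -1;0 0 -0.8 0 0 0 -1;0 0 -0.8 0 0 0 -1;0 0 -0.8 0 0 0 -1;0 0 -0.6 0 0 0 -1;0 0 -0.2 0 0 0 -1;0 0 0 0 0 0 -1;0 0 0 0 0 0 -1"}}

```text
time_s: 28.5
tcp_pos: [0.4637, -0.3143, 0.2728]
ee_rot: [[0.241, -0.84, 0.485], [-0.97, -0.209, 0.121], [0.0, -0.5, -0.866]]
wrist_force: [0.5, -0.2, 0.2]
gripper_width: 0.999
gripper_force: 0.0
```

```bash
python3 - <<'E'
from h import *
print(r.sense()["tcp_pos"].round(3))
F=np.c_[xs,ys,zs]
for n in("scene","top"):
    p,_,P=cloud(n);q=(P.reshape(-1,3)-O)@F
    if n=="scene": cv2.imwrite("pics/end.png",cv2.resize(np.ascontiguousarray(p[130:340,90:370][...,::-1]),None,fx=2.8,fy=2.8))
    b=q[(abs(q[:,0])<.02)&(abs(q[:,1])<.075)&(q[:,2]>.065)&(q[:,2]<.15)]
    if len(b)>9:
        v=cv2.fitLine(b[:,[0,2]].astype(np.float32),cv2.DIST_HUBER,0,.01,.01).ravel()
        print(n,len(b),"y",np.percentile(b[:,1],[1,99]).round(4),"x",np.median(b[:,0]).round(4),"top z",np.percentile(b[:,2],[97,99.5]).round(4),"tilt",np.degrees(np.arctan2(v[0],v[1])).round(1))
E
```

```text
[ 0.464 -0.314  0.273]
scene 983 y [-0.062   0.0572] x -0.0019 top z [0.1388 0.1406] tilt 179.2
top 71 y [0.0211 0.0611] x -0.0006 top z [0.1344 0.1393] tilt 178.7
```

View pics/end.png

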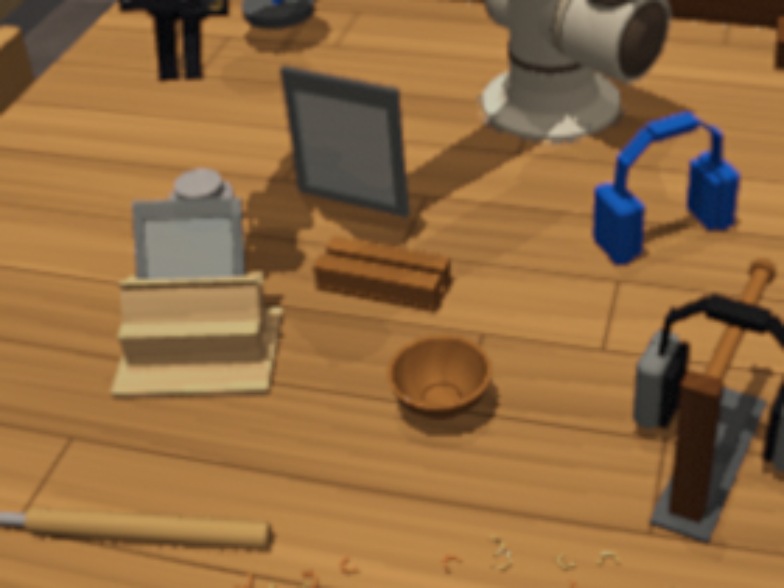

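The visor sits home in the slot, with its top edge at slot z 140 mm and about 1° off. The muffs still hang, and the bowl and chuck are untouched.

```bash
python3 -c "
from station import r
print(r.finish_job())"
```

```text
the job is handed in; nothing more can be done
None
```

I hung the ear defenders on the bar and slid the visor window home in the sloping slot, then handed the job in at about 29 s; my last measurements were within tolerance, but the hand-in returned no verdict.

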